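# Find the tin that rattles and hold it out to the lantern fitter

## Robot

A 6-joint arm with a two-finger parallel gripper is mounted at the origin on the work surface. World frame = base frame: x ahead of the robot, y to its left, z up, the work surface at z = 0. Lengths are in m, angles in degrees, forces in N, time in s.
With the tool pointing down it reaches from about 0.25 to 0.725 m from the base axis. Payload 9.7 kg.
Tool frame: the origin (TCP) lies at the very end of the fingers, on their centre line; the grasp point (between the pads) lies 19 mm behind it (bot.grip_depth is the distance from the TCP to the grasp point, in m); z points along the fingers, y is the direction in which the jaws open and shut (so a half turn about z gives the same grasp; the last joint's range is limited). The gripper opens to 85 mm and grips with 20 to 120 N. Pads are 22 mm wide; open, the fingers measure 114 mm over their backs; the gripper's body (76 mm by 85 mm) begins 54 mm behind the grasp point. The pads swing forward as they close: fully open they stand 13 mm farther back than shut.
Start: joints at [0, 4.979, 10.078, 95.1, 0, 90], TCP at [0.55, -0, 0.231] pointing down, gripper open.
Joint ranges: [-179.16, 179.16], [-48.56, 103.87], [-65.8, 70.77], [-126.05, 130.52], [-82.76, 87.17], [-180, 180]. Speed limits (degrees/s): [127.2, 127.2, 147.25, 180, 180, 180].

## Interface

Orientations are given as [roll, pitch, yaw] about the fixed x, y, z axes, in that order (R = Rz(yaw) Ry(pitch) Rx(roll)).
In Python, from workcell import telemetry, optics, order, bot gives the robot as it stands. The module is installed in compiled form; this text tells all that it offers.
- The arm moves only by the shell command python3 -m inch 'ROWS' [FORCE]. ROWS is JSON, a list of rows, each a list of 7 numbers: the shift along the tool's x, y, z in m, then the turn, a rotation vector about the tool's x, y, z in rad, then the closure, from 0 (fully open) to 1 (shut). In form: [[tx, ty, tz, rx, ry, rz, grip], ...]. A call has 1 to 12 rows; each row is the pose to reach, as a shift and turn from the pose commanded when the call began, along the tool's axes at that moment; what a row does not reach only later rows make up. A row lasts 1/12 s, in which the tool goes at most 41.7 mm and 7.16 degrees, less where a joint would pass 70% of its speed; a pose out of reach is approached as far as the arm can. A call with a gripper value outside its range is refused whole. The fingers move at their own pace and stop on an object; FORCE is the grip in N (left out, the last holds). Time passes only in rows, so rows that repeat a pose let the fingers close. It gives the time, the measured TCP pose, the force and the opening at its end, in the units of the state.
- telemetry.get_obs(): the state, without advancing time (a new reading comes with each control period).
- optics.camera(name): name is "scene" or "side" or "wrist"; returns (picture, depth): 480x640x3 uint8, red, green, blue; 480x640 float32, m along the optical axis (not along the pixel's ray), 0 where there is no reading.
- optics.camera_info(name): a dict with "camera_matrix" (3x3 intrinsics, pixels), "xyz" and "attitude" of the camera in the world; the wrist camera has in their place "mount" (4x4, takes a point from camera to tool coordinates, whose origin is the TCP and whose axes are the flange's). Camera axes: x right, y down, z forward; pixel columns grow to the right and rows downward; lengths in m; the calibration is good to about 2 mm. A picture is of the moment at which its call begins: read the wrist's pose just before it. camera_info takes no time and is no camera call.
- order.job_done(): hands the job in, once; it reports no verdict.
The state is a dict: "time": time; "q": joint angles; "qd": joint speeds; "joint_efforts": joint torques, N m; "ee_pos": TCP position; "tcp_rot": TCP orientation; "wrist_force": force on the tool from outside, world axes, zero at the start; "torque": the same for the moment, N m; "opening": finger opening in m.
Only numpy, scipy, OpenCV 4.12 (cv2) and the standard library are available. Lean on these libraries where they do the work, as an engineer would, in place of code of your own. Each camera call takes 0.05 s, during which the arm holds its last target. There are 200 camera calls.

## Task

One of the two brass lanterns drying on the bench still lacks the ball on top of its roof, and that ball lies loose in one of the three identical sealed tins (the other two are full of hard wax and weigh about the same). Pick the tins up one at a time and shake each briskly to and fro along its length, a few strokes, until you find the one that rattles, standing each quiet one back upright where it stood, and finish while still holding the rattling tin out for the fitter: upright and still, about 15 cm above the bench, squarely in front of the lantern that lacks its ball, with about 10 cm between tin and lantern. The gilding is wet, so touch neither lantern, and leave the other things on the bench where they are.

Things in the scene. Friction and masses are not known exactly. Their poses are not given: they have to be found in the camera images.
- tin_left_center (a point): centre (half-way up) of the left tin (largest y): a plain oblong sheet-metal tin with a tight slip lid, 150 long (its x axis, pointing more or less away from the robot) x 60 wide (y) x 48 high, lying flat on the bench, z up. All three tins look alike and weigh 235 to 305 g with their contents, so weight tells nothing
- tin_middle_center (a point): the same for the middle tin. One of the three (which one changes) holds a loose 34 mm, 175 g brass ball that can run 109 mm along the tin, 19 mm across it and 7 mm up; in each of the other two a 175 g cake of wax is stuck fast in the middle
- tin_right_center (a point): the same for the right tin (smallest y). After brisk strokes of 100 mm or so along a tin, its ball is felt at the wrist as jolts of several N and 0.1 N m or more, going on just after the hand stops, and as uneven weight; a quiet tin gives none once the hand has stopped
- lantern_left: brass lantern with open sides on the left (+y), fixed, origin under its centre on the bench; base 150 x 150, roof eaves 180 x 180 (from 178 to 248 above the bench), boss on top at 262; its front is its -x side, which looks roughly to the robot; y to its left. Its gilding is wet
- lantern_right: brass lantern with open sides on the right (-y), fixed, origin under its centre on the bench; base 150 x 150, roof eaves 180 x 180 (from 178 to 248 above the bench), boss on top at 262; its front is its -x side, which looks roughly to the robot; y to its left. Its gilding is wet
- finial_ball (a point): centre of the 34 mm brass ball finial that is fitted on the roof boss of one of the two lanterns, 283 above the bench; the lantern under it is finished
- stud_tip (a point): tip of the bare threaded steel stud, 8 dia x 12 high, on the roof boss of the other lantern, the one that lacks its ball
- paint_can: open 1-litre steel paint can, 110 dia x 122 high; loose bystander, origin at the centre of its underside
- can_lid: lid of the paint can lying flat, 100 dia x 6; loose bystander, origin at the centre of its underside
- tape: roll of masking tape lying flat, 100 dia x 24 high, hole 76; loose bystander, origin at the centre of its underside
- screwdriver: wooden-handled screwdriver, 200 long, lying along its x axis between the left and middle tins; loose bystander, origin at the centre of its underside
- brush: flat paint brush, 200 long, lying along its x axis between the middle and right tins; loose bystander, origin at the centre of its underside
- varnish: amber glass jar with black cap, 60 dia x 120 high; loose bystander, origin at the centre of its underside
- sanding_block: cork sanding block 100 x 65 x 28 high; loose bystander, origin at the centre of its underside
Things that resemble listed ones, but are neither listed nor needed, are in the scene too. What is shaped like the part that bears tin_right_center but blue is not meant. Leave any blue look-alike of the part that bears tin_middle_center alone.

How it is judged (in metres and radians):
On the way, in this order (a step that is already met when the one before it is completed fails the run):
1. shaken: the tin with the loose ball is held clear of the bench and shaken lengthwise, so that the ball runs briskly (over 14 rad/s, 0.24 m/s) in the half of the tin at its +x (((distance between loose_ball_c0 and tin_left_center below 0.085 m and x of loose_ball_c0 in the frame of tin_left above 0.015 m and height (world z) of tin_left_center above 0.06 m and contact force between the fingers and tin_left above 2 N and angular speed of loose_ball above 14 rad/s) or (distance between loose_ball_c0 and tin_middle_center below 0.085 m and x of loose_ball_c0 in the frame of tin_middle above 0.015 m and height (world z) of tin_middle_center above 0.06 m and contact force between the fingers and tin_middle above 2 N and angular speed of loose_ball above 14 rad/s) or (distance between loose_ball_c0 and tin_right_center below 0.085 m and x of loose_ball_c0 in the frame of tin_right above 0.015 m and height (world z) of tin_right_center above 0.06 m and contact force between the fingers and tin_right above 2 N and angular speed of loose_ball above 14 rad/s))).
2. shaken back: then it runs briskly in the other half (((distance between loose_ball_c0 and tin_left_center below 0.085 m and x of loose_ball_c0 in the frame of tin_left below -0.015 m and height (world z) of tin_left_center above 0.06 m and contact force between the fingers and tin_left above 2 N and angular speed of loose_ball above 14 rad/s) or (distance between loose_ball_c0 and tin_middle_center below 0.085 m and x of loose_ball_c0 in the frame of tin_middle below -0.015 m and height (world z) of tin_middle_center above 0.06 m and contact force between the fingers and tin_middle above 2 N and angular speed of loose_ball above 14 rad/s) or (distance between loose_ball_c0 and tin_right_center below 0.085 m and x of loose_ball_c0 in the frame of tin_right below -0.015 m and height (world z) of tin_right_center above 0.06 m and contact force between the fingers and tin_right above 2 N and angular speed of loose_ball above 14 rad/s))).
At the end, for the whole second after the job is handed in: Fingers alone hold the ball's tin, still (0.05 m/s), within 0.3 rad of upright, centre 110-250 mm up, 140-320 mm in front of the axis of the lantern without ball, at most 80 mm to either side; the other tins stand upright within 50 mm of their start (((distance between loose_ball_c0 and tin_left_center below 0.085 m and height (world z) of tin_left_center between 0.11 and 0.25 m and angle between tin_left_center's own z axis and vertical below 0.3 rad and linear speed of tin_left below 0.05 m/s and contact force between the fingers and tin_left above 2 N and contact force between tin_left and lantern_left below 0.3 N and contact force between tin_left and lantern_right below 0.3 N and ((horizontal distance between finial_ball and lantern_left above 0.15 m and x of tin_left_center in the frame of lantern_left between -0.32 and -0.14 m and y of tin_left_center in the frame of lantern_left between -0.08 and 0.08 m) or (horizontal distance between finial_ball and lantern_right above 0.15 m and x of tin_left_center in the frame of lantern_right between -0.32 and -0.14 m and y of tin_left_center in the frame of lantern_right between -0.08 and 0.08 m)) and distance of each of tin_middle_center, tin_right_center from where it was at the start of the episode below 0.05 m and height (world z) of each of tin_middle_center, tin_right_center below 0.03 m and angle between each of tin_middle_center, tin_right_center's own z axis and vertical below 0.12 rad and linear speed of each of tin_middle, tin_right below 0.03 m/s) or (distance between loose_ball_c0 and tin_middle_center below 0.085 m and height (world z) of tin_middle_center between 0.11 and 0.25 m and angle between tin_middle_center's own z axis and vertical below 0.3 rad and linear speed of tin_middle below 0.05 m/s and contact force between the fingers and tin_middle above 2 N and contact force between tin_middle and lantern_left below 0.3 N and contact force between tin_middle and lantern_right below 0.3 N and ((horizontal distance between finial_ball and lantern_left above 0.15 m and x of tin_middle_center in the frame of lantern_left between -0.32 and -0.14 m and y of tin_middle_center in the frame of lantern_left between -0.08 and 0.08 m) or (horizontal distance between finial_ball and lantern_right above 0.15 m and x of tin_middle_center in the frame of lantern_right between -0.32 and -0.14 m and y of tin_middle_center in the frame of lantern_right between -0.08 and 0.08 m)) and distance of each of tin_left_center, tin_right_center from where it was at the start of the episode below 0.05 m and height (world z) of each of tin_left_center, tin_right_center below 0.03 m and angle between each of tin_left_center, tin_right_center's own z axis and vertical below 0.12 rad and linear speed of each of tin_left, tin_right below 0.03 m/s) or (distance between loose_ball_c0 and tin_right_center below 0.085 m and height (world z) of tin_right_center between 0.11 and 0.25 m and angle between tin_right_center's own z axis and vertical below 0.3 rad and linear speed of tin_right below 0.05 m/s and contact force between the fingers and tin_right above 2 N and contact force between tin_right and lantern_left below 0.3 N and contact force between tin_right and lantern_right below 0.3 N and ((horizontal distance between finial_ball and lantern_left above 0.15 m and x of tin_right_center in the frame of lantern_left between -0.32 and -0.14 m and y of tin_right_center in the frame of lantern_left between -0.08 and 0.08 m) or (horizontal distance between finial_ball and lantern_right above 0.15 m and x of tin_right_center in the frame of lantern_right between -0.32 and -0.14 m and y of tin_right_center in the frame of lantern_right between -0.08 and 0.08 m)) and distance of each of tin_left_center, tin_middle_center from where it was at the start of the episode below 0.05 m and height (world z) of each of tin_left_center, tin_middle_center below 0.03 m and angle between each of tin_left_center, tin_middle_center's own z axis and vertical below 0.12 rad and linear speed of each of tin_left, tin_middle below 0.03 m/s))); the arm keeps its last pose, push and grip.
It fails at once if a wet lantern is touched (contact force between anything else and lantern_left above 0.5 N or contact force between anything else and lantern_right above 0.5 N).
It fails at once if a bystander is shifted by more than 40 mm (distance of any of paint_can, can_lid, tape, screwdriver, brush, varnish, sanding_block from where it was at the start of the episode above 0.04 m).
It fails at once if an upright bystander is tipped (angle between any of paint_can, varnish's own z axis and vertical above 0.4 rad).
It also fails if it takes over 72 s, if anything falls off the work surface, if the arm or the gripper's body presses on something with over 40 N, if the wrist force passes 120 N, or if a joint passes its speed limit or range.

## Working session

There is one attempt and no reset: what is moved stays moved. The work goes in short steps, Python scripts to look and compute and a shell command to move; the robot and the scene stay as the last step left them, time stands still between calls to the robot, and variables do not carry over. Pictures are saved under pics/ and viewed, about 8 in all and at most 12, crops included, and the job is handed in when it is done.

```bash
mkdir -p pics; cat > h.py <<'E'
import numpy as np, cv2
from scipy.spatial.transform import Rotation as R
from workcell import telemetry, optics, order, bot
def rot(a):
    a=np.array(a,float)
    return a if a.shape==(3,3) else R.from_euler('xyz',a,degrees=True).as_matrix()
def cam(name,png=None):
    o=telemetry.get_obs(); im,d=optics.camera(name); i=optics.camera_info(name)
    K=np.array(i['camera_matrix'])
    if name=='wrist':
        M=np.array(i['mount']); T=np.eye(4); T[:3,:3]=rot(o['tcp_rot']); T[:3,3]=o['ee_pos']; T=T@M
    else:
        T=np.eye(4); T[:3,:3]=rot(i['attitude']); T[:3,3]=i['xyz']
    v,u=np.mgrid[0:480,0:640]
    r=np.stack([(u-K[0,2])/K[0,0],(v-K[1,2])/K[1,1],np.ones_like(u)],-1)
    P=(r*d[...,None])@T[:3,:3].T+T[:3,3]; P[d==0]=np.nan
    if png: cv2.imwrite('pics/'+png,im[...,::-1])
    return im,d,P,K,T
E
python3 - <<'E'
from h import *
print(telemetry.get_obs())
for n in ['scene','side','wrist']:
    print(n,optics.camera_info(n))
a=cam('scene','s1.png');b=cam('side','d1.png')
np.savez('s.npz',im=a[0],P=a[2]);np.savez('d.npz',im=b[0],P=b[2])
E
```

```text
{'time': 0.0, 'q': array([-1.33538115e-03,  5.00962543e+00,  1.00328904e+01,  9.50993563e+01,
       -3.51705820e-04,  8.99991842e+01]), 'qd': array([ 0.0678143 ,  0.00178696,  0.08959906,  0.08988725, -0.06734186,
       -0.06224475]), 'joint_efforts': array([ 7.68234549e-04, -5.20392072e+01,  4.64802504e+01,  1.63646933e-02,
        2.23589603e-05, -6.77332673e-05]), 'ee_pos': array([ 5.49760786e-01, -1.45626145e-05,  2.30583216e-01]), 'tcp_rot': array([-1.79923909e+02,  3.50622122e-04,  8.99994809e+01]), 'wrist_force': array([-0.06286276, -0.22786327,  0.10880541]), 'torque': array([ 0.00808421,  0.0246458 , -0.02891146]), 'opening': 0.08529274887996163}
scene {'camera_matrix': array([[474.35301163,   0.        , 320.83901179],
       [  0.        , 474.35301163, 234.82951784],
       [  0.        ,   0.        ,   1.        ]]), 'xyz': array([ 1.07619857, -0.45181993,  1.18875872]), 'attitude': array([-144.5132612 ,    0.29799535,   49.8545612 ])}
side {'camera_matrix': array([[485.99039278,   0.        , 317.7366358 ],
       [  0.        , 485.99039278, 234.81462256],
       [  0.        ,   0.        ,   1.        ]]), 'xyz': array([ 0.38817111, -0.77017451,  1.00935632]), 'attitude': array([-136.56123787,   -0.21126685,   -9.16058513])}
wrist {'camera_matrix': array([[423.09482702,   0.        , 322.00339874],
       [  0.        , 423.09482702, 233.97596311],
       [  0.        ,   0.        ,   1.        ]]), 'mount': array([[ 1.50623161e-03, -9.60172735e-01, -2.79403026e-01,
         7.00887790e-02],
       [ 9.99998436e-01,  1.18714525e-03,  1.31124118e-03,
         4.57536534e-04],
       [-9.27326050e-04, -2.79404564e-01,  9.60173021e-01,
        -1.43001976e-01],
       [ 0.00000000e+00,  0.00000000e+00,  0.00000000e+00,
         1.00000000e+00]])}
```

View pics/s1.png

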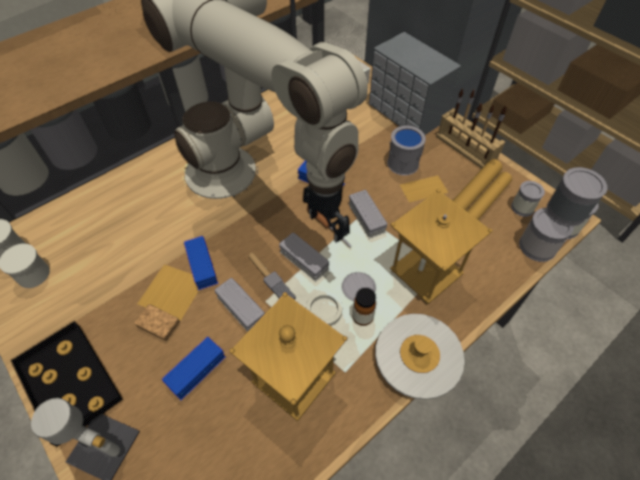

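View pics/d1.png

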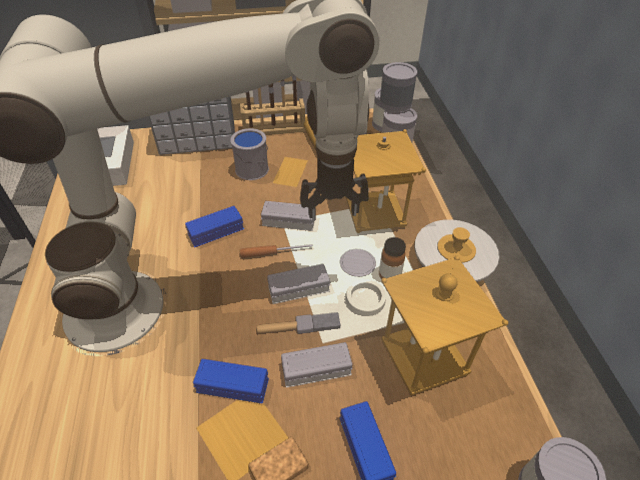

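In the side picture the grey tins lie at (288,215) left, (299,283) middle and (317,365) right. The three blue ones, at (215,226), (231,380) and (368,443), are the look-alikes to leave alone. The ball finial sits on the right lantern (449,283); the left lantern (384,142) shows only a stud. Next I measure.

```bash
python3 - <<'E'
from h import *
for f in 'ds':
    z=np.load(f+'.npz'); im,P=z['im'],z['P']
    hsv=cv2.cvtColor(im,cv2.COLOR_RGB2HSV)
    Z=P[...,2]; X=P[...,0];Y=P[...,1]
    m=(abs(Z-.048)<.012)&(hsv[...,1]<70)&(X>.2)&(X<.75)&(abs(Y)<.4)
    m=cv2.morphologyEx(m.astype(np.uint8),cv2.MORPH_OPEN,np.ones((3,3)))
    n,l,s,c=cv2.connectedComponentsWithStats(m)
    for i in range(1,n):
        if s[i,4]<250: continue
        p=P[l==i]; r=cv2.minAreaRect(p[:,:2].astype(np.float32))
        print(f,'tin',c[i].round(),np.round(r[0],3),np.round(r[1],3),round(r[2],1),np.nanmedian(p[:,2]).round(3))
    # roofs
    m=((Z>.17)&(Z<.3)&(hsv[...,1]>100)&(X>.5)&(X<1)&(abs(Y)<.5)).astype(np.uint8)
    n,l,s,c=cv2.connectedComponentsWithStats(m)
    for i in range(1,n):
        if s[i,4]<250: continue
        p=P[l==i]; e=p[(p[:,2]<.2)]; r=cv2.minAreaRect(p[:,:2].astype(np.float32))
        t=p[p[:,2]>.255]
        print(f,'roof',c[i].round(),np.round(r[0],3),np.round(r[1],3),round(r[2],1),'top',np.round(t.mean(0),3),p[:,2].max().round(3),len(t))
    # everything tall elsewhere
    m=((Z>.012)&(X>.3)&(X<.9)&(abs(Y)<.45)&(Z<.16)).astype(np.uint8)
    n,l,s,c=cv2.connectedComponentsWithStats(m)
    for i in range(1,n):
        if s[i,4]<60: continue
        p=P[l==i]; print(f,'obj',c[i].round(),p.min(0).round(3),p.max(0).round(3))
z=np.load('d.npz'); cv2.imwrite('pics/c1.png',cv2.resize(np.hstack([z['im'][120:180,340:440],z['im'][255:315,400:500]])[...,::-1],None,fx=4,fy=4))
E
```

```text
d tin [285. 211.] [0.467 0.242] [0.066 0.146] 71.9 0.047
d tin [298. 279.] [ 0.464 -0.009] [0.15  0.064] 5.8 0.047
d tin [316. 360.] [ 0.473 -0.241] [0.15  0.061] 2.6 0.048
d roof [386. 159.] [0.726 0.234] [0.186 0.181] 89.8 top [0.725 0.231 0.262] 0.274 60
d roof [442. 305.] [ 0.723 -0.251] [0.183 0.184] 11.2 top [ 0.719 -0.257  0.285] 0.3 324
d obj [250. 161.] [0.355 0.441 0.015] [0.399 0.45  0.125]
d obj [380. 210.] [0.65  0.153 0.012] [0.801 0.311 0.159]
d obj [286. 214.] [0.389 0.19  0.012] [0.537 0.291 0.054]
d obj [234. 218.] [0.3   0.215 0.013] [0.335 0.281 0.053]
d obj [440. 244.] [ 0.779 -0.086  0.041] [0.9   0.134 0.115]
d obj [392. 257.] [ 0.677 -0.032  0.012] [0.735 0.027 0.124]
d obj [264. 249.] [0.322 0.112 0.012] [0.521 0.139 0.03 ]
d obj [298. 281.] [ 0.387 -0.047  0.012] [0.541 0.027 0.054]
d obj [365. 296.] [ 0.577 -0.121  0.012] [ 0.675 -0.019  0.03 ]
d obj [424. 359.] [ 0.635 -0.338  0.012] [ 0.81  -0.179  0.16 ]
d obj [305. 322.] [ 0.35  -0.146  0.012] [ 0.548 -0.1    0.024]
d obj [316. 363.] [ 0.397 -0.275  0.012] [ 0.549 -0.207  0.053]
d obj [251. 381.] [ 0.3 
[... 676 characters left out ...]
.129 0.029]
s obj [304. 255.] [ 0.386 -0.047  0.012] [0.541 0.027 0.056]
s obj [424. 274.] [0.648 0.155 0.012] [0.8   0.309 0.16 ]
s obj [271. 278.] [ 0.348 -0.145  0.012] [ 0.547 -0.102  0.026]
s obj [203. 273.] [ 0.3   -0.301  0.012] [ 0.365 -0.226  0.055]
s obj [239. 303.] [ 0.396 -0.273  0.012] [ 0.55  -0.208  0.057]
s obj [364. 305.] [ 0.681 -0.033  0.012] [0.739 0.025 0.128]
s obj [326. 304.] [ 0.574 -0.107  0.012] [ 0.676 -0.019  0.03 ]
s obj [161. 320.] [ 0.31  -0.45   0.013] [ 0.424 -0.391  0.035]
s obj [406. 343.] [ 0.78  -0.09   0.042] [0.9   0.129 0.115]
s obj [201. 359.] [ 0.503 -0.45   0.012] [ 0.578 -0.351  0.057]
s obj [297. 391.] [ 0.662 -0.339  0.012] [ 0.808 -0.165  0.126]
```

View pics/c1.png

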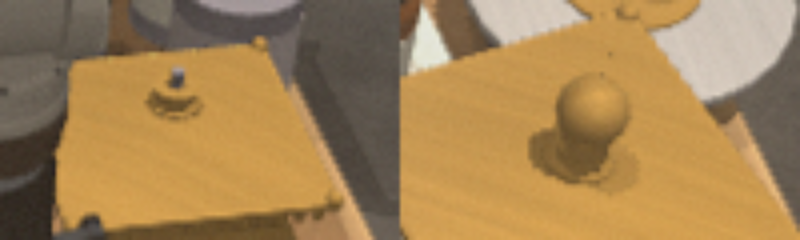

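The crop confirms it: a bare stud on the left lantern (roof centre 0.725, 0.233) and the ball on the right one. The tins are at (0.467,0.241) at −18°, (0.464,−0.009) at +6° and (0.473,−0.241) at +2.6°. All sizes and heights agree with the given ones. I start with the middle tin.

```bash
cat > go.py <<'E'
import sys
from h import *
x,y,z,a=map(float,sys.argv[1:5])   # TCP target, tin long-axis angle deg
o=telemetry.get_obs(); C=rot(o['tcp_rot'])
G=R.from_euler('xyz',[180,0,180+a],degrees=True).as_matrix()
print('shift',(C.T@(np.array([x,y,z])-o['ee_pos'])).round(4),'turn',R.from_matrix(C.T@G).as_rotvec().round(3))
print('t',o['time'],'tcp',o['ee_pos'].round(4),o['tcp_rot'].round(1),'q',o['q'].round(0),'F',o['wrist_force'].round(1),'M',o['torque'].round(2),'open',round(o['opening'],4))
E
python3 -m inch '[[-0.009,-0.086,0.1,0,0,-1.67,0],[-0.009,-0.086,0.1,0,0,-1.67,0],[-0.009,-0.086,0.1,0,0,-1.67,0],[-0.009,-0.086,0.1,0,0,-1.67,0],[-0.009,-0.086,0.1,0,0,-1.67,0],[-0.009,-0.086,0.1,0,0,-1.67,0],[-0.009,-0.086,0.1,0,0,-1.67,0],[-0.009,-0.086,0.1,0,0,-1.67,0],[-0.009,-0.086,0.1,0,0,-1.67,0],[-0.009,-0.086,0.1,0,0,-1.67,0],[-0.009,-0.086,0.1,0,0,-1.67,0],[-0.009,-0.086,0.1,0,0,-1.67,0]]' 40
python3 go.py 0.464 -0.009 0.007 6
```

```text
time: 1.1
ee_pos: [0.4638, -0.009, 0.1309]
tcp_rot: [-180.0, -0.0, 176.3]
wrist_force: [-0.3, 0.5, -0.2]
opening: 0.0856
shift [-0.0003  0.      0.1239] turn [ 0.    -0.001 -0.169]
t 1.1 tcp [ 0.4638 -0.009   0.1309] [-180.    -0.   176.3] q [ -1.  -8. -13.  84.  -0.   3.] F [-0.3  0.5 -0.2] M [-0.01 -0.    0.  ] open 0.0856
```

```bash

python3 -m inch '[[0,0,0.03,0,0,-0.08,0],[0,0,0.06,0,0,-0.169,0],[0,0,0.09,0,0,-0.169,0],[0,0,0.11,0,0,-0.169,0],[0,0,0.123,0,0,-0.169,0],[0,0,0.123,0,0,-0.169,0],[0,0,0.123,0,0,-0.169,1],[0,0,0.123,0,0,-0.169,1],[0,0,0.123,0,0,-0.169,1],[0,0,0.123,0,0,-0.169,1],[0,0,0.123,0,0,-0.169,1],[0,0,0.123,0,0,-0.169,1]]' 60
python3 go.py 0.464 -0.009 0.007 6
```

```text
time: 2.1
ee_pos: [0.4649, -0.009, 0.0097]
tcp_rot: [-180.0, 0.1, -174.4]
wrist_force: [-1.4, 0.1, 6.5]
opening: 0.0592
shift [0.0009 0.0001 0.0027] turn [-0.     0.002 -0.007]
t 2.1 tcp [ 0.4649 -0.009   0.0097] [-1.800e+02  1.000e-01 -1.744e+02] q [ -1.  -5. -25.  70.   0.  -7.] F [-1.4  0.1  6.5] M [ 0.07  0.24 -0.05] open 0.0592
```

```bash

python3 -m inch '[[0,0,-0.03,0,0,0,1],[0,0,-0.07,0,0,0,1],[0,0,-0.11,0,0,0,1],[0,0,-0.14,0,0,0,1],[0,0,-0.15,0,0,0,1],[0,0,-0.15,0,0,0,1],[0,0,-0.15,0,0,0,1],[0,0,-0.15,0,0,0,1]]' 100
python3 go.py 0.464 -0.009 0.157 6
python3 -m inch '[[-0.04,0,0,0,0,0,1],[-0.08,0,0,0,0,0,1],[-0.04,0,0,0,0,0,1],[0,0,0,0,0,0,1],[0.04,0,0,0,0,0,1],[0,0,0,0,0,0,1],[-0.04,0,0,0,0,0,1],[-0.08,0,0,0,0,0,1],[-0.04,0,0,0,0,0,1],[0,0,0,0,0,0,1],[0,0,0,0,0,0,1]]'
python3 go.py 0.464 -0.009 0.157 6
for i in 1 2 3 4 5; do python3 -m inch '[[0,0,0,0,0,0,1]]' >/dev/null; python3 go.py 0.464 -0.009 0.157 6|tail -1; done
```

```text
time: 2.77
ee_pos: [0.4631, -0.009, 0.1561]
tcp_rot: [180.0, -0.2, -174.4]
wrist_force: [-0.3, 0.6, -3.2]
opening: 0.0587
shift [-0.0008 -0.0001 -0.0009] turn [ 0.    -0.003 -0.007]
t 2.7667 tcp [ 0.4631 -0.009   0.1561] [ 180.    -0.2 -174.4] q [ -1.  -8. -11.  87.  -0.  -7.] F [-0.3  0.6 -3.2] M [-0.03  0.04  0.03] open 0.0587
time: 3.68
ee_pos: [0.458, -0.0092, 0.1521]
tcp_rot: [179.9, -0.9, -174.4]
wrist_force: [0.8, 0.7, -1.6]
opening: 0.0592
shift [-0.0059 -0.0003 -0.005 ] turn [ 0.002 -0.016 -0.007]
t 3.6833 tcp [ 0.458  -0.0092  0.1521] [ 179.9   -0.9 -174.4] q [ -1.  -8. -11.  87.  -0.  -7.] F [ 0.8  0.7 -1.6] M [ 0.03  0.03 -0.01] open 0.0592
t 3.7667 tcp [ 0.462  -0.0091  0.1553] [ 180.    -0.3 -174.4] q [ -1.  -8. -11.  87.  -0.  -7.] F [ 0.2 -0.2 -2.1] M [-0.01 -0.02  0.05] open 0.0586
t 3.85 tcp [ 0.4636 -0.009   0.157 ] [ 1.800e+02 -1.000e-01 -1.744e+02] q [ -1.  -8. -11.  87.   0.  -7.] F [ 0.  -0.4 -2.9] M [ 0.05 -0.06 -0.05] open 0.0585
t 3.9333 tcp [ 0.4642 -0.009   0.158 ] [-180.     0.  -174.4] q [ -1.  -8. -10.  87.   0.  -7.] F [ 0.1 -0.2 -2.4] M [-0.02 -0.12 -0.02] open 0.0589
t 4.0167 tcp [ 0.4643 -0.009   0.1584] [-180.     0.  -174.4] q [ -1.  -8. -10.  87.   0.  -7.] F [-1.4 -0.7 -2.8] M [-0.04 -0.04 -0.03] open 0.0589
t 4.1 tcp [ 0.4643 -0.0089  0.1585] [-1.800e+02  1.000e-01 -1.744e+02] q [ -1.  -8. -10.  87.   0.  -7.] F [ 0.1  0.  -2.8] M [-0.04 -0.09 -0.01] open 0.0589
```

```bash

python3 -m inch '[[-0.04,0,0,0,0,0,1],[-0.08,0,0,0,0,0,1],[-0.10,0,0,0,0,0,1],[-0.06,0,0,0,0,0,1],[-0.02,0,0,0,0,0,1],[0.02,0,0,0,0,0,1],[-0.02,0,0,0,0,0,1],[-0.06,0,0,0,0,0,1],[-0.1,0,0,0,0,0,1],[-0.06,0,0,0,0,0,1],[-0.02,0,0,0,0,0,1],[0,0,0,0,0,0,1]]' >/dev/null
for i in 1 2 3 4 5 6 7 8 9 10; do python3 -m inch '[[0,0,0,0,0,0,1]]' >/dev/null; python3 go.py 0.464 -0.009 0.157 6|tail -1|grep -o 'F.*'; done
python3 go.py 0.464 -0.009 0.009 6
```

```text
F [ 0.4 -0.2 -1.8] M [-0.   -0.02 -0.02] open 0.0588
F [ 0.7  0.5 -1.6] M [ 0.02 -0.04  0.02] open 0.0589
F [-0.8 -0.1 -2.3] M [-0.02  0.    0.03] open 0.0587
F [-0.2  0.2 -2.8] M [-0.02 -0.09 -0.04] open 0.0585
F [ 0.4 -0.8 -2.5] M [ 0.   -0.09  0.03] open 0.0586
F [ 0.4 -0.4 -2.4] M [ 0.01 -0.07  0.04] open 0.0588
F [ 0.2 -0.4 -2.8] M [-0.01 -0.09 -0.06] open 0.0587
F [ 0.5  0.  -2.6] M [-0.02 -0.09 -0.08] open 0.0588
F [ 0.4 -0.3 -3.1] M [-0.04 -0.09  0.03] open 0.0588
F [-0.5 -1.  -3. ] M [-0.03 -0.1  -0.03] open 0.0587
shift [ 0.     -0.      0.1493] turn [ 0.     0.    -0.006]
t 5.9333 tcp [ 0.464  -0.009   0.1583] [ 180.     0.  -174.4] q [ -1.  -8. -10.  87.   0.  -7.] F [-0.5 -1.  -3. ] M [-0.03 -0.1  -0.03] open 0.0587
```

Steady My ≈ −0.09 N m could be a ball resting at the −x end (1.72 N × 54 mm). As a test I end the strokes in the other direction.

```bash

python3 -m inch '[[0.04,0,0,0,0,0,1],[0.06,0,0,0,0,0,1],[0.02,0,0,0,0,0,1],[-0.02,0,0,0,0,0,1],[-0.06,0,0,0,0,0,1],[-0.02,0,0,0,0,0,1],[0.02,0,0,0,0,0,1],[0.06,0,0,0,0,0,1],[0.02,0,0,0,0,0,1],[-0.02,0,0,0,0,0,1],[-0.06,0,0,0,0,0,1]]' >/dev/null
for i in 1 2 3 4 5 6 7 8 9 ; do python3 -m inch '[[0,0,0,0,0,0,1]]' >/dev/null; python3 go.py 0.464 -0.009 0.157 6|tail -1|grep -o 'F.*'; done
python3 go.py 0.464 -0.009 0.009 6
```

```text
F [-0.7  0.8 -3.6] M [-0.    0.05  0.  ] open 0.0589
F [-1.   0.3 -2.8] M [-0.01 -0.06 -0.02] open 0.0588
F [ 0.9  0.2 -2.9] M [0.02 0.04 0.  ] open 0.0588
F [-0.6 -0.6 -2.5] M [0.03 0.08 0.03] open 0.059
F [-0.5 -0.4 -3.3] M [-0.02  0.09 -0.01] open 0.0587
F [-0.   0.1 -2.1] M [-0.05  0.1  -0.  ] open 0.059
F [ 0.3  0.6 -3.2] M [-0.04  0.1  -0.04] open 0.0587
F [-0.  -0.3 -2.7] M [-0.05  0.09  0.01] open 0.0587
F [-0.1  0.6 -3.1] M [-0.02  0.1  -0.04] open 0.0586
shift [0.0599 0.     0.1495] turn [-0.     0.    -0.007]
t 7.6 tcp [ 0.5236 -0.0032  0.1586] [-180.     0.  -174.4] q [-0.  0. -3. 87. -0. -6.] F [-0.1  0.6 -3.1] M [-0.02  0.1  -0.04] open 0.0586
```

The moment flips to +0.09, so the middle tin holds the ball. I add longer, abrupt strokes with pauses so that it certainly runs briskly both ways.

```bash

python3 -m inch '[[0.0417,0,0,0,0,0,1],[0.0834,0,0,0,0,0,1],[0.125,0,0,0,0,0,1],[0.0834,0,0,0,0,0,1],[0.0834,0,0,0,0,0,1],[0.0417,0,0,0,0,0,1],[0,0,0,0,0,0,1],[-0.03,0,0,0,0,0,1],[0,0,0,0,0,0,1],[0,0,0,0,0,0,1],[0.0417,0,0,0,0,0,1],[0.0834,0,0,0,0,0,1]]'
python3 -m inch '[[0.0417,0,0,0,0,0,1],[0,0,0,0,0,0,1],[0,0,0,0,0,0,1],[-0.04,0,0,0,0,0,1],[-0.0834,0,0,0,0,0,1],[-0.1167,0,0,0,0,0,1],[-0.075,0,0,0,0,0,1],[-0.075,0,0,0,0,0,1],[-0.0334,0,0,0,0,0,1],[0.0083,0,0,0,0,0,1],[0.04,0,0,0,0,0,1],[0,0,0,0,0,0,1]]'
python3 -m inch '[[0,0,0,0,0,0,1],[-0.04,0,0,0,0,0,1],[-0.0834,0,0,0,0,0,1],[-0.11,0,0,0,0,0,1],[-0.07,0,0,0,0,0,1],[-0.07,0,0,0,0,0,1],[-0.03,0,0,0,0,0,1],[0.01,0,0,0,0,0,1],[0.04,0,0,0,0,0,1],[0,0,0,0,0,0,1],[0,0,0,0,0,0,1],[0,0,0,0,0,0,1]]'
for i in 1 2 3 4; do python3 -m inch '[[0,0,0,0,0,0,1]]' >/dev/null; python3 go.py 0.49 0.233 0.157 0; done
```

```text
time: 8.6
ee_pos: [0.4402, -0.0113, 0.1561]
tcp_rot: [180.0, -0.2, -174.4]
wrist_force: [-1.9, 0.1, -1.3]
opening: 0.0588
time: 9.6
ee_pos: [0.4271, -0.0118, 0.1616]
tcp_rot: [-180.0, 0.1, -174.4]
wrist_force: [2.2, -0.7, 0.8]
opening: 0.0587
time: 10.6
ee_pos: [0.4409, -0.0112, 0.1589]
tcp_rot: [-180.0, 0.1, -174.4]
wrist_force: [0.1, -0.5, -3.1]
opening: 0.0591
shift [-0.0729  0.2383  0.0019] turn [-0.     0.001  0.098]
t 10.6833 tcp [ 0.4408 -0.0113  0.1588] [-180.     0.  -174.4] q [ -1. -11. -13.  88.  -0.  -7.] F [-3.1  0.9 -2.7] M [0.01 0.32 0.  ] open 0.0588
shift [-0.0729  0.2383  0.0017] turn [-0.     0.     0.098]
t 10.7667 tcp [ 0.4409 -0.0113  0.1587] [-180.     0.  -174.4] q [ -1. -11. -13.  88.  -0.  -7.] F [ 0.5  0.3 -2.7] M [ 0.01 -0.06 -0.04] open 0.0589
shift [-0.0728  0.2383  0.0015] turn [-0.     0.     0.098]
t 10.85 tcp [ 0.4409 -0.0113  0.1585] [-180.     0.  -174.4] q [ -1. -11. -13.  88.   0.  -7.] F [ 0.6  0.  -3.3] M [-0.06 -0.1  -0.02] open 0.0586
shift [-0.0728  0.2383  0.0014] turn [-0.    -0.     0.098]
t 10.9333 tcp [ 0.4409 -0.0113  0.1584] [-180.    -0.  -174.4] q [ -1. -11. -13.  88.  -0.  -7.] F [ 0.3  0.8 -2.1] M [ 0.04 -0.15  0.04] open 0.0589
```

A clear jolt (−3.1 N, 0.32 N m) came after the stop. Now I carry the tin in front of the left lantern: centre (0.46, 0.233), 0.15 m up.

```bash

python3 -m inch '[[-0.003,0.015,0,0,0,0.01,1],[-0.008,0.04,0,0,0,0.02,1],[-0.013,0.07,0,0,0,0.03,1],[-0.018,0.1,0,0,0,0.04,1],[-0.023,0.13,0,0,0,0.05,1],[-0.028,0.16,0,0,0,0.06,1],[-0.033,0.185,0,0,0,0.07,1],[-0.037,0.205,0.005,0,0,0.08,1],[-0.04,0.222,0.01,0,0,0.09,1],[-0.042,0.234,0.015,0,0,0.098,1],[-0.043,0.239,0.02,0,0,0.098,1],[-0.043,0.241,0.022,0,0,0.098,1]]'
python3 -m inch '[[0,0,0,0,0,0,1],[0,0,0,0,0,0,1],[0,0,0,0,0,0,1],[0,0,0,0,0,0,1],[0,0,0,0,0,0,1],[0,0,0,0,0,0,1],[0,0,0,0,0,0,1],[0,0,0,0,0,0,1],[0,0,0,0,0,0,1],[0,0,0,0,0,0,1],[0,0,0,0,0,0,1],[0,0,0,0,0,0,1]]'
python3 - <<'E'
from h import *
a=cam('side','d2.png'); print(telemetry.get_obs()['qd'].round(2))
im,d,P,K,T=a
hsv=cv2.cvtColor(im,cv2.COLOR_RGB2HSV); Z=P[...,2]
for z0 in (.175,.048):
    m=((abs(Z-z0)<.012)&(hsv[...,1]<70)&(P[...,0]>.35)&(P[...,0]<.58)&(abs(P[...,1])<.35)).astype(np.uint8)
    m=cv2.morphologyEx(m,cv2.MORPH_OPEN,np.ones((3,3)))
    n,l,s,c=cv2.connectedComponentsWithStats(m)
    for i in range(1,n):
        if s[i,4]<150: continue
        p=P[l==i]; r=cv2.minAreaRect(p[:,:2].astype(np.float32)); print(c[i].round(),np.round(r[0],3),np.round(r[1],3),round(r[2],1),np.median(p[:,2]).round(3))
E
```

```text
time: 11.93
ee_pos: [0.4597, 0.2333, 0.1352]
tcp_rot: [-180.0, -0.1, -179.9]
wrist_force: [-0.4, 0.0, -3.6]
opening: 0.0587
time: 12.93
ee_pos: [0.4599, 0.2328, 0.1363]
tcp_rot: [-180.0, -0.0, -180.0]
wrist_force: [-0.2, 1.4, -3.3]
opening: 0.0589
[-0.06 -0.07 -0.04 -0.1  -0.01  0.04]
[301. 178.] [0.505 0.231] [0.057 0.064] 0.2 0.174
[267. 181.] [0.417 0.229] [0.066 0.066] 85.3 0.174
[288. 211.] [0.468 0.24 ] [0.064 0.148] 72.6 0.047
[315. 360.] [ 0.473 -0.241] [0.15 0.06] 2.9 0.048
```

View pics/d2.png

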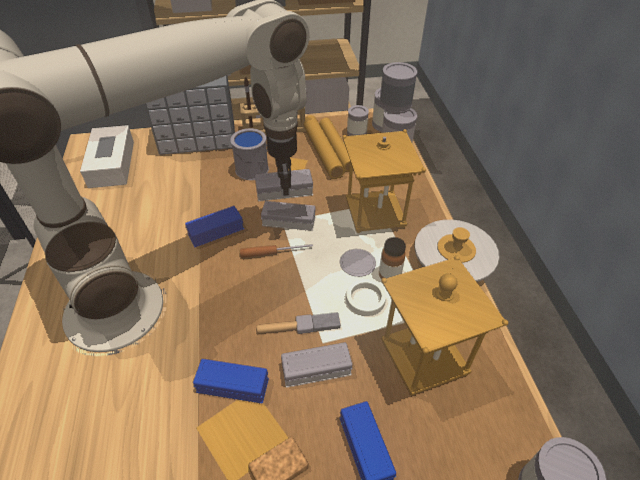

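The tin hangs level at about (284,185), above the left tin and in front of the stud lantern (384,142). Its top is at z = 0.174 and it spans x 0.384–0.534. Everything else stands where it was, so I hand in.

```bash
python3 -c "
from workcell import order
print(order.job_done())"
```

```text
the job is handed in; nothing more can be done
None
```

I found the ball in the middle tin, the first one I tried, and handed the job in at about 13 s while holding that tin out in front of the left lantern. No verdict is reported.

- **Finding the ball:** The first two sets of strokes gave no clear jolts. A steady −0.09 N m at the wrist afterwards made me suspect the ball was resting at one end. It flipped to +0.09 N m when I ended the strokes the other way. Longer, more abrupt strokes then gave a jolt of 3.1 N and 0.32 N m after the hand stopped. I could not measure the ball's speed directly, so that it ran briskly enough is inferred from the jolt.
- **Which lantern:** An enlarged crop showed the bare stud on the left lantern and the ball on the right one.
- **Final pose:** The last camera check put the tin level and its centre at about (0.46, 0.231, 0.150). That is 265 mm in front of the left lantern's axis and 2 mm to the side, with about 10 cm of gap. The joints were at rest.
- **Other things:** The left and right tins were never lifted and measured within about 1 mm of their start. In the last picture nothing else on the bench had moved, and I never went near either lantern.

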